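# Clear the tested cartons: interlocked dispatch block and rework tray

### The job

Clear the tested cartons off the bench. The four with a green seal go into the green tray as one tight two-layer block that locks together for the courier: the two heavy brown ones flat on the tray floor, close side by side with their length along the tray's long sides, and the two light black ones on top of them, close side by side and turned crosswise so that each one bridges both brown ones. The carton with the red seal failed its test and goes flat on the floor of the red tray; all lids stay up, and the solder spool and the spray can stay where they stand.

Things in the scene. Friction and masses are not known exactly. Their poses are not given: they have to be found in the camera images.
- kraft_a_center (a point): small closed carton of brown kraft board (a repaired transformer, heavy for its size, about 0.2 kg) with a green test seal, a 20 mm wide band over the middle of its lid; 62 mm long, 30 mm wide, 34 mm high; the point is the carton's centre, half-way up (17 mm above its underside); its x axis runs along the 62 mm length, y across the 30 mm width, z up through the lid
- kraft_b_center (a point): small closed carton of brown kraft board (a repaired transformer, heavy for its size, about 0.2 kg) with a green test seal, a 20 mm wide band over the middle of its lid; 62 mm long, 30 mm wide, 34 mm high; the point is the carton's centre, half-way up (17 mm above its underside); its x axis runs along the 62 mm length, y across the 30 mm width, z up through the lid; the same as kraft_a
- kraft_failed_center (a point): small closed carton of brown kraft board (a repaired transformer, heavy for its size, about 0.2 kg) with a red test seal, a 20 mm wide band over the middle of its lid; 62 mm long, 30 mm wide, 34 mm high; the point is the carton's centre, half-way up (17 mm above its underside); its x axis runs along the 62 mm length, y across the 30 mm width, z up through the lid
- black_a_center (a point): small closed carton of black antistatic board (a repaired circuit module, light, under 0.12 kg) with a green test seal, a 20 mm wide band over the middle of its lid; 62 mm long, 30 mm wide, 34 mm high; the point is the carton's centre, half-way up (17 mm above its underside); its x axis runs along the 62 mm length, y across the 30 mm width, z up through the lid
- black_b_center (a point): small closed carton of black antistatic board (a repaired circuit module, light, under 0.12 kg) with a green test seal, a 20 mm wide band over the middle of its lid; 62 mm long, 30 mm wide, 34 mm high; the point is the carton's centre, half-way up (17 mm above its underside); its x axis runs along the 62 mm length, y across the 30 mm width, z up through the lid; the same as black_a
- green_tray: shallow green plastic tray, fixed to the bench, outside 124 mm (its x axis) by 164 mm (its y axis, the long way), walls 3 mm thick with a rolled rim, 17 mm high over all, flat floor 3 mm above the bench, inside 118 mm by 158 mm; a white label card marks one long side (-x); the origin is on the bench under its centre; the dispatch tray
- red_tray: shallow red plastic tray, fixed to the bench, outside 124 mm (its x axis) by 164 mm (its y axis, the long way), walls 3 mm thick with a rolled rim, 17 mm high over all, flat floor 3 mm above the bench, inside 118 mm by 158 mm; a white label card marks one long side (-x); the origin is on the bench under its centre; the rework tray
- gun_stand_foot (a point): black stand with an upright hot-air gun, fixed furniture that always stands in the same place; base 148 mm deep (along x) by 100 mm wide and 30 mm high, two upright forks to 150 mm, the gun in them to about 300 mm; the point is on the bench under the middle of its base; carry the cartons round the front of it
- solder_spool_center (a point): blue spool of solder standing upright on the bench, 58 mm across and 40 mm high, loose; the point is its centre, 20 mm up; not to be moved
- spray_can_center (a point): dark green spray can with a white cap standing upright on the bench, 46 mm across and 117 mm high, loose; the point is its centre, half-way up; not to be moved

How it is judged:
On the way:
1. both brown green-sealed cartons lie side by side, lengthways, on the floor of the green tray (x of kraft_a_center in the frame of green_tray between -0.045 and 0.045 m and y of kraft_a_center in the frame of green_tray between -0.05 and 0.05 m and height (world z) of kraft_a_center between 0.016 and 0.025 m and angle between each of kraft_a_center, kraft_b_center's own z axis and vertical below 0.1 rad and angle between the x axis of each of kraft_a_center, kraft_b_center and the y axis of green_tray, either way round below 0.22 rad and x of kraft_b_center in the frame of green_tray between -0.045 and 0.045 m and y of kraft_b_center in the frame of green_tray between -0.05 and 0.05 m and height (world z) of kraft_b_center between 0.016 and 0.025 m and horizontal distance between kraft_a_center and kraft_b_center below 0.042 m), for 0.2 s.
At the end, for the whole second after the job is handed in: All lid up, released, at rest. Brown pair on green tray floor, within 0.22 rad of its length, centres < 42 mm apart. Black pair on them, crosswise within 0.22 rad, centres < 42 mm apart, each < 36 mm in plan from each brown centre. Red-sealed on red tray floor (all of step 1 and height (world z) of black_a_center between 0.048 and 0.06 m and angle between each of black_a_center, black_b_center, kraft_failed_center's own z axis and vertical below 0.1 rad and angle between the x axis of each of black_a_center, black_b_center and the x axis of green_tray, either way round below 0.22 rad and horizontal distance between each of black_a_center, black_b_center and kraft_a_center below 0.036 m and horizontal distance between each of black_a_center, black_b_center and kraft_b_center below 0.036 m and height (world z) of black_b_center between 0.048 and 0.06 m and horizontal distance between black_a_center and black_b_center below 0.042 m and x of kraft_failed_center in the frame of red_tray between -0.045 and 0.045 m and y of kraft_failed_center in the frame of red_tray between -0.065 and 0.065 m and height (world z) of kraft_failed_center between 0.016 and 0.025 m and linear speed of each of kraft_a, kraft_b, black_a, black_b, kraft_failed below 0.02 m/s and contact force between each of kraft_a, kraft_b, black_a, black_b, kraft_failed and the fingers below 0.1 N); the robot touches nothing.
It fails at once if the solder spool was shifted by more than 25 mm or knocked over (distance of solder_spool_center from where it was at the start of the episode above 0.025 m).
It fails at once if the spray can was shifted by more than 25 mm or knocked over (distance of spray_can_center from where it was at the start of the episode above 0.025 m).
It also fails if it takes over 136 s, if anything falls off the work surface, if the arm or the gripper's body presses on something with over 40 N, if the wrist force passes 120 N, or if a joint passes its speed limit or range.

### The arm

A 6-joint arm with a two-finger parallel gripper is mounted at the origin on a cart in front of the work surface, level with it; the furniture and walls round the work are solid. World frame = base frame: x ahead of the robot, y to its left, z up, the work surface at z = 0. Lengths are in m, angles in rad, forces in N, time in s.
With the tool pointing down it reaches from about 0.35 to 0.85 m from the base axis. Payload 8.1 kg.
Tool frame: the origin (TCP) lies at the very end of the fingers, on their centre line; the grasp point (between the pads) lies 19 mm behind it; z points along the fingers, y is the line along which they close (so a half turn about z gives the same grasp; the last joint's range is limited). The gripper opens to 93 mm and grips with 3 to 60 N. Pads are 15 mm wide; open, the fingers measure 128 mm over their backs; the gripper's body (75 mm by 188 mm) begins 65 mm behind the grasp point.
Start: joints at [-1.382, 0.13, 1.488, -0, 1.523, -0.085], TCP at [0.162, -0.578, 0.219] pointing down, gripper open.
Joint ranges: [-2.96, 2.96], [-0.89, 2.26], [0.02, 2.5], [-1.34, 4.48], [0, 2.73], [-2.66, 2.66]. Speed limits (rad/s): [2.39, 2.39, 2.79, 3.14, 3.14, 3.14].

### API

Orientations are given as a rotation vector (axis times angle).
In Python, from plant import robot gives the robot as it stands. The module is installed in compiled form; this text tells all that it offers.
- The arm moves only by the tool play_rows, never from a script. Its argument "increments" is text: rows parted by semicolons, each of 5 numbers parted by spaces: the shift along the tool's x, y, z in mm, then the turn about the tool's z in degrees, then the closure, from -1 (fully open) to 1 (shut). In form: dx dy dz yaw claw; .... A call has 1 to 20 rows; each row is the pose to reach, as a shift and turn from the pose commanded when the call began, along the tool's axes at that moment; what a row does not reach only later rows make up. A row lasts 1/10 s, in which the tool goes at most 50 mm and 8.59 degrees, less where a joint would pass 70% of its speed; a pose out of reach is approached as far as the arm can. A call with a gripper value outside its range is refused whole. The fingers move at their own pace and stop on an object; "force" is the grip in N (left out, the last holds). Time passes only in rows, so rows that repeat a pose let the fingers close. It gives the time, the measured TCP pose, the force, the opening and the grip force at its end, in the units of the state.
- robot.read_state(): the state, without advancing time (a new reading comes with each control period).
- robot.read_camera(name): name is "scene" or "top" or "wrist"; returns the picture (480x640x3 uint8, blue, green, red); there is no depth.
- robot.calibration(name): a dict with "vertical_fov" (degrees; the focal length in pixels is half the picture's height over the tangent of half this angle, whatever the lens; pixels are square), "cx", "cy" (the principal point, pixels), "rvec" (rotation vector, rad) and "tvec" (3), from world to camera coordinates, as OpenCV has them. Camera axes: x right, y down, z forward; pixel columns grow to the right and rows downward; lengths in m; the calibration is good to about 2 mm. A picture is of the moment at which its call begins: read the wrist's pose just before it. calibration takes no time and is no camera call; for the wrist camera it gives the pose at the moment of the call.
- robot.close_job(): hands the job in; it is judged then, once.
Trained networks look in the newest picture that a camera, given by its name, has taken for a name from the list of things; names that differ only in an ending like _2 or _b are one class to them, and where a whole thing is asked for, a point or a joint stands for the part that bears it (a point fixed in the world has none). Each returns a list of dicts, best first, with "conf" (0 to 1); they miss things now and then, are a little off and sometimes report something else, mostly with a low value. They report only what shows in the picture. A call takes as long as a camera call.
- robot.recognise(camera, query): "centre" ([x, y, z] in m, in world coordinates, good to about 4 mm: the middle of the surface that is visible of it).
- robot.regions_of(camera, query): "pixels" (480x640 bool, what is visible of it).
- robot.landmark_of(camera, query): "centre" ([x, y, z] in m, in world coordinates, good to about 4 mm: a listed point, or the origin of a listed thing).
The state is a dict: "t": time; "q": joint angles; "dq": joint speeds; "joint_torque": joint torques, N m; "tool_pos": TCP position; "orientation": TCP orientation; "force": force on the tool from outside, world axes, zero at the start; "wrist_torque": the same for the moment, N m; "opening": finger opening in m; "gripper_force": force on a finger pad.
Only numpy, scipy, OpenCV 4.12 (cv2) and the standard library are available. Lean on these libraries where they do the work, as an engineer would, in place of code of your own. Each camera call takes 0.05 s, during which the arm holds its last target. There are 200 camera calls.

## Working session

There is one attempt and no reset: what is moved stays moved. The work goes in short steps, Python scripts to look and compute and a tool call to move; the robot and the scene stay as the last step left them, time stands still between calls to the robot, and variables do not carry over. Pictures are saved under pics/ and viewed, at most 14 in all, crops included, and the job is handed in when it is done.

Besides the shell and the picture viewer there is one more tool, called after ">>>" as a command line: name --argument value ..., lists and objects as JSON in quotes. play_rows: Moves the arm, as the interface text tells. Its arguments: {"type":"object","properties":{"increments":{"type":"string"},"force":{"type":"number"}},"required":["increments"]}

```bash
mkdir -p pics; cat > h.py <<'E'
import numpy as np, cv2
from plant import robot
from scipy.spatial.transform import Rotation as R
def snap(c,f): 
    im=robot.read_camera(c); cv2.imwrite('pics/'+f,im); return im
def cal(c):
    k=robot.calibration(c); f=240/np.tan(np.radians(k['vertical_fov'])/2)
    return np.array([[f,0,k['cx']],[0,f,k['cy']],[0,0,1]]), R.from_rotvec(np.ravel(k['rvec'])).as_matrix(), np.ravel(k['tvec'])
def toz(c,px,z):
    K,r,t=cal(c); px=np.atleast_2d(px).astype(float)
    d=np.c_[px,np.ones(len(px))]@np.linalg.inv(K).T@r; o=-r.T@t
    return o+d*((z-o[2])/d[:,2])[:,None]
def proj(c,P):
    K,r,t=cal(c); q=(np.atleast_2d(P)@r.T+t)@K.T; return q[:,:2]/q[:,2:]
E
python3 - <<'E'
from h import *
for c in('top','scene'):
    snap(c,c+'0.png'); k=robot.calibration(c); print(c,k)
for n in ['kraft_a_center','kraft_failed_center','black_a_center','green_tray','red_tray','solder_spool_center','spray_can_center','gun_stand_foot']:
    for d in robot.landmark_of('top',n): print(n,np.round(d['centre'],3),round(d['conf'],2),np.round(proj('top',d['centre'])[0]))
s=robot.read_state(); print(s['t'],s['tool_pos'],R.from_rotvec(s['orientation']).as_matrix().round(3))
E
```

```text
top {'vertical_fov': 49.11832637538052, 'cx': 323.965388596324, 'cy': 242.52607824642948, 'rvec': array([ 2.14340156, -2.11027408,  0.21164196]), 'tvec': array([-0.0276864 ,  0.55977824,  1.06374213])}
scene {'vertical_fov': 43.45193064269223, 'cx': 323.0566721579201, 'cy': 232.7246930231501, 'rvec': array([ 0.72335013, -2.31568266,  1.43180446]), 'tvec': array([0.4642711 , 0.19858576, 1.2159431 ])}
kraft_a_center [ 0.45  -0.027  0.014] 0.63 [327. 296.]
kraft_failed_center [ 0.436 -0.157  0.017] 0.72 [387. 303.]
kraft_failed_center [ 0.452 -0.025  0.016] 0.61 [326. 295.]
black_a_center [0.538 0.116 0.019] 0.89 [262. 254.]
green_tray [ 0.477 -0.34  -0.001] 0.69 [469. 287.]
solder_spool_center [0.666 0.088 0.022] 0.64 [276. 198.]
spray_can_center [0.695 0.324 0.057] 0.78 [166. 178.]
0.5 [ 0.16224408 -0.5776475   0.21859721] [[ 0.963  0.27  -0.   ]
 [ 0.27  -0.963  0.   ]
 [-0.    -0.    -1.   ]]
```

View pics/top0.png

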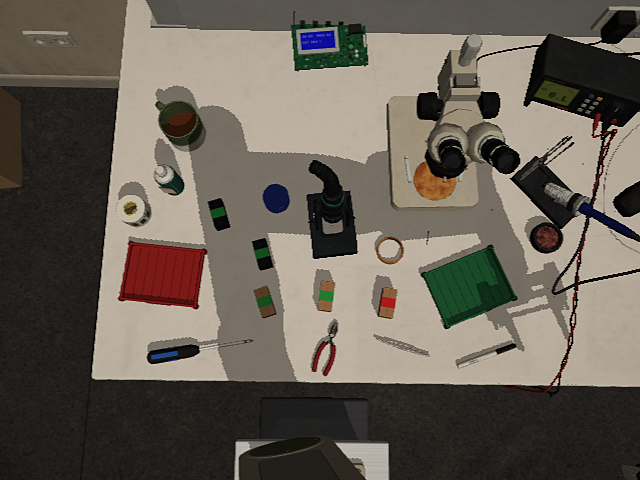

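View pics/scene0.png

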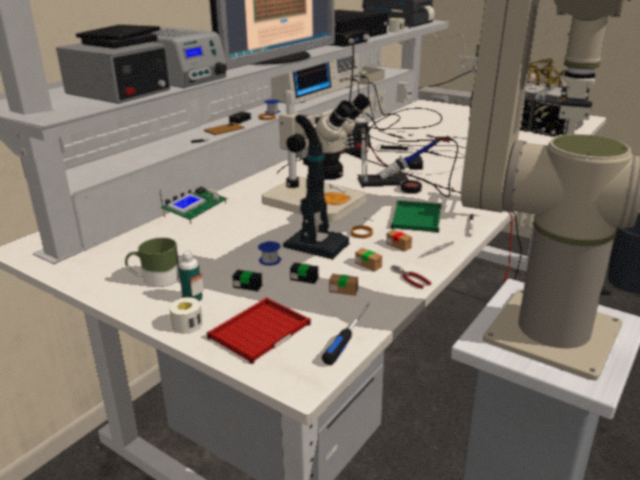

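The top view shows the black cartons at px (219,213) and (262,254). The green-sealed browns are at (264,302) and (326,296), and the red-sealed one is at (387,302). The green tray is at about (469,286), tilted, and the red tray at about (162,274). The gun stand base spans x 308–356, y 193–257, with the gun upright above it. I'll fit box outlines to masks next.

```bash
cat > fit.py <<'E'
from h import *
from scipy.optimize import minimize
def boxmask(c,p,L,W,z0,z1,shape=(480,640),S=4):
    x,y,a=p; cs=np.array([[i*L/2,j*W/2] for i,j in((1,1),(1,-1),(-1,-1),(-1,1))])
    q=cs@np.array([[np.cos(a),np.sin(a)],[-np.sin(a),np.cos(a)]])+[x,y]
    P=np.vstack([np.c_[q,[z]*4] for z in(z0,z1)])
    h=cv2.convexHull((proj(c,P)*S+S/2-.5).astype(np.float32))   
    m=np.zeros((shape[0]*S,shape[1]*S),np.uint8); cv2.fillConvexPoly(m,np.round(h).astype(int),1); return m
def fit(c,mask,p0,L,W,z0,z1,S=4):
    big=cv2.resize(mask.astype(np.uint8),None,fx=S,fy=S,interpolation=cv2.INTER_NEAREST)
    def cost(p):
        m=boxmask(c,p,L,W,z0,z1,S=S); return -np.sum(m&big)/np.sum(m|big)
    best=None
    for da in (-.5,-.25,0,.25,.5):
        p=np.array(p0)+[0,0,da]
        r=minimize(cost,p,method='Nelder-Mead',options=dict(initial_simplex=[p,p+[.008,0,0],p+[0,.008,0],p+[0,0,.15]],xatol=2e-4,fatol=1e-4,maxiter=60))
        if best is None or r.fun<best.fun: best=r
    return best.x,-best.fun
E
cat > m1.py <<'E'
from fit import *
im=snap('top','top1.png'); hsv=cv2.cvtColor(im,cv2.COLOR_BGR2HSV)
gotten=[]
for n,L,W,z1,a0 in [('kraft_a_center',.062,.03,.034,0),('kraft_failed_center',.062,.03,.034,0),('black_a_center',.062,.03,.034,0),('green_tray',.124,.164,.017,.4),('red_tray',.124,.164,.017,0)]:
    for d in robot.regions_of('top',n):
        m=d['pixels']; ys,xs=np.nonzero(m); w=toz('top',[xs.mean(),ys.mean()],z1/2)[0]
        p,s=fit('top',m,[w[0],w[1],a0],L,W,0,z1)
        print(n,round(d['conf'],2),m.sum(),[round(xs.mean()),round(ys.mean())],p.round(4),'deg',round(np.degrees(p[2]),1),'iou',round(s,3),'bgr',im[m].mean(0).round())
for c in('top','scene'):
  if c=='scene': robot.read_camera(c)
  for n in ('gun_stand_foot','red_tray','green_tray'):
    for d in robot.landmark_of(c,n): print(c,n,d['centre'].round(3) if hasattr(d['centre'],'round') else d['centre'],d['conf'])
print(toz('top',[[308,257],[356,257]],.03), toz('top',[[310,193],[352,193]],.03))
E
python3 m1.py
```

```text
kraft_a_center 0.83 390 [325, 296] [ 0.4901  0.0277 -1.6   ] deg -91.7 iou -0.0 bgr [ 55. 102. 101.]
kraft_failed_center 0.85 505 [386, 303] [ 0.4883 -0.1152 -1.6   ] deg -91.7 iou -0.0 bgr [ 49.  71. 134.]
black_a_center 0.9 444 [262, 253] [ 0.6136  0.1698 -2.1   ] deg -120.3 iou -0.0 bgr [18. 33. 17.]
green_tray 0.74 4611 [468, 286] [ 0.6361 -0.232  -4.3   ] deg -246.4 iou -0.0 bgr [34. 62. 23.]
red_tray 0.74 4594 [162, 275] [ 0.4774  0.5107 -4.6333] deg -265.5 iou -0.0 bgr [ 21.  24. 113.]
top gun_stand_foot [0.4386, -0.1607, 0.0138] 0.71
top red_tray [0.4933, 0.3322, -0.0016] 0.85
top green_tray [0.4773, -0.3377, -0.0028] 0.82
scene red_tray [0.4933, 0.3351, 0.0015] 0.68
scene green_tray [0.4764, -0.3389, 0.001] 0.76
[[ 0.53216076  0.01484618  0.03      ]
 [ 0.5338553  -0.08885513  0.03      ]] [[ 0.67545988  0.01332188  0.03      ]
 [ 0.67711143 -0.07955936  0.03      ]]fit.py:12: RuntimeWarning: overflow encountered in scalar negative
  m=boxmask(c,p,L,W,z0,z1,S=S); return -np.sum(m&big)/np.sum(m|big)
```

```bash
sed -i 's/return -np.sum(m&big)\/np.sum(m|big)/return -float(np.sum(m\&big))\/float(np.sum(m|big))/' fit.py
cat > m1.py <<'E'
from fit import *
im=cv2.imread('pics/top1.png'); hsv=cv2.cvtColor(im,cv2.COLOR_BGR2HSV)
def seg(px,r=24):
    x,y=px; m=((hsv[...,1]>85)|(hsv[...,2]<60)).astype(np.uint8); w=np.zeros_like(m); w[y-r:y+r,x-r:x+r]=1
    n,l,s,_=cv2.connectedComponentsWithStats(m*w); return l==1+np.argmax(s[1:,4])
out=im.copy()
for n,px,L,W,z1,a0,r in [('kA',(264,302),.062,.03,.034,0,24),('kB',(326,296),.062,.03,.034,0,22),('fail',(387,302),.062,.03,.034,0,24),('bA',(219,213),.062,.03,.034,0,24),('bB',(262,254),.062,.03,.034,0,24),('green',(469,286),.124,.164,.017,.3,60),('red',(162,274),.124,.164,.017,0,55)]:
    if L>.1:
        m=robot.regions_of('top',n+'_tray')[0]['pixels']
    else: m=seg(px,r)
    w=toz('top',px,z1/2)[0]
    p,s=fit('top',m,[w[0],w[1],a0],L,W,0,z1)
    print(n,m.sum(),p[:2].round(4),'deg',round(np.degrees(p[2]),1),'iou',round(s,3))
    cs,_=cv2.findContours(cv2.resize(boxmask('top',p,L,W,0,z1),(640,480),interpolation=cv2.INTER_NEAREST),0,1); cv2.drawContours(out,cs,-1,(255,0,255),1)
cv2.imwrite('pics/ov.png',cv2.resize(out[190:340,110:530],(800,286),interpolation=cv2.INTER_NEAREST))
E
python3 - <<'E'
from h import *
robot.read_camera('top')
E
python3 m1.py
```

```text
kA 444 [0.4355 0.1061] deg 19.7 iou 0.94
kB 417 [ 0.4496 -0.0245] deg -7.4 iou 0.941
fail 456 [ 0.4375 -0.1566] deg -11.0 iou 0.935
bA 459 [0.6273 0.2149] deg 18.5 iou 0.943
bB 435 [0.5392 0.1152] deg 16.9 iou 0.94
green 4672 [ 0.4771 -0.3361] deg 23.4 iou 0.951
red 4609 [0.4922 0.3323] deg -5.1 iou 0.971
```

View pics/ov.png

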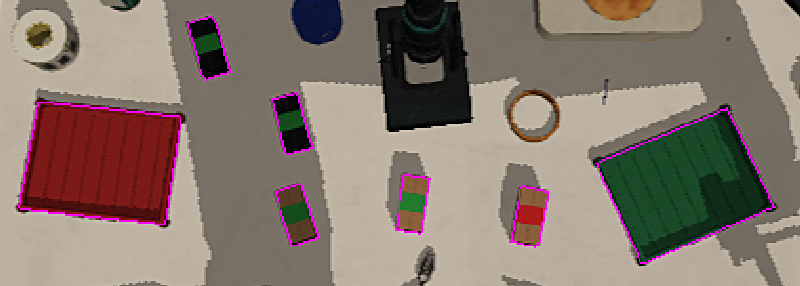

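All seven outlines fit (IoU ≥ 0.935). The positions agree with the networks and with reach, so I'll start moving.

```bash
cat > go.py <<'E'
# go.py x y z yt_deg [...]: per waypoint, tool-frame shift (mm) and turn (deg) from present pose
import sys; from h import *
s=robot.read_state(); T=R.from_rotvec(s['orientation']).as_matrix(); p=np.array(s['tool_pos'])
y0=np.degrees(np.arctan2(T[1,1],T[0,1])); print('t',round(s['t'],2),'pos',p.round(4),'yt',round(y0,1),'q',np.round(s['q'],2),'open',round(s['opening'],4))
a=np.array(sys.argv[1:],float).reshape(-1,4)
for w in a:
    d=T.T@(w[:3]-p)*1000; print(*d.round(1), round(-(((w[3]-y0)+90)%180-90),1))
E
python3 go.py 0.4496 -0.0245 0.14 -7.4
```

```text
t 1.3 pos [ 0.1622 -0.5776  0.2186] yt -74.3 q [-1.38  0.13  1.49  0.    1.52 -0.09] open 0.093
426.2 -454.8 78.7 -66.9
```

>>> play_rows --increments "30 -30 0 -8 -0.75; 60 -64 5 -16 -0.75; 90 -96 10 -24 -0.75; 120 -128 15 -32 -0.75; 150 -160 20 -40 -0.75; 180 -192 25 -48 -0.75; 210 -224 30 -56 -0.75; 240 -256 35 -62 -0.75; 270 -288 40 -66.9 -0.75; 300 -320 45 -66.9 -0.75; 330 -352 50 -66.9 -0.75; 360 -384 60 -66.9 -0.75; 390 -416 70 -66.9 -0.75; 415 -443 78 -66.9 -0.75; 426 -455 79 -66.9 -0.75; 426 -455 79 -66.9 -0.75; 426 -455 79 -66.9 -0.75" --force 25

```text
t: 3.0
tool_pos: [0.4492, -0.0245, 0.1397]
orientation: [2.359, 2.075, -0.001]
force: [-0.5, -0.3, 0.0]
opening: 0.0815
gripper_force: 0.0
```

```bash
python3 go.py 0.4496 -0.0245 0.006 -7.4; python3 -c "
from h import *
snap('wrist','w1.png'); print(proj('wrist',[[.4496,-.0245,.034]]))"
```

```text
t 3.0 pos [ 0.4492 -0.0245  0.1397] yt -7.3 q [-0.17 -0.24  1.99 -0.    1.39 -0.04] open 0.0815
0.0 0.4 133.7 0.1
[[320.36965003 236.92217962]]
```

View pics/w1.png

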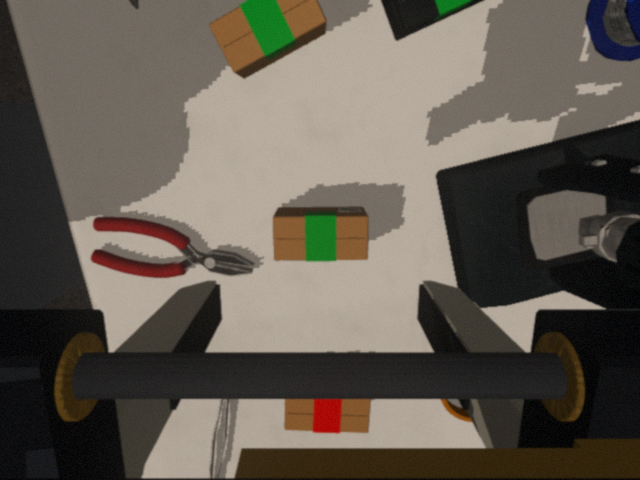

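The wrist view shows the lid centre at (320,236), against a predicted (320,237), so the measurement holds to within about 1.5 mm. I'll descend, grip and lift.

>>> play_rows --increments "0 0 40 0 -0.75; 0 0 80 0 -0.75; 0 0 110 0 -0.75; 0 0 128 0 -0.75; 0 0 133.5 0 -0.75; 0 0 133.5 0 1; 0 0 133.5 0 1; 0 0 133.5 0 1; 0 0 133.5 0 1; 0 0 133.5 0 1; 0 0 133.5 0 1; 0 0 120 0 1; 0 0 100 0 1; 0 0 70 0 1; 0 0 40 0 1; 0 0 30 0 1; 0 0 30 0 1"

```text
t: 4.75
tool_pos: [0.4509, -0.0246, 0.1118]
orientation: [2.358, 2.071, 0.004]
force: [-0.6, -0.0, -1.3]
opening: 0.0618
gripper_force: 25.0
```

```bash
python3 go.py 0.462 -.3427 0.10 -66.6 .462 -.3427 .0095 -66.6
```

```text
t 4.75 pos [ 0.4509 -0.0246  0.1118] yt -7.4 q [-0.17 -0.21  2.02  0.    1.33 -0.04] open 0.0618
-314.1 51.9 12.1 59.2
-314.0 51.5 102.6 59.2
```

>>> play_rows --increments "-15 2 0 3 1; -45 7 0 8 1; -80 13 0 15 1; -115 19 0 23 1; -150 25 0 30 1; -185 31 2 37 1; -220 37 4 44 1; -255 43 6 50 1; -285 48 8 55 1; -305 51 10 59 1; -314 52 12 59.2 1; -314 52 12 59.2 1; -314 52 12 59.2 1; -314 52 12 59.2 1"

```text
t: 6.15
tool_pos: [0.4604, -0.3412, 0.0973]
orientation: [-3.075, -0.64, 0.0]
force: [-0.2, -0.4, -1.9]
opening: 0.0621
gripper_force: 25.0
```

```bash
python3 go.py 0.462 -.3427 0.0095 -66.6
```

```text
t 6.15 pos [ 0.4604 -0.3412  0.0973] yt -66.5 q [-0.73  0.15  1.69  0.    1.3   0.43] open 0.0621
0.9 2.1 87.8 0.1
```

>>> play_rows --increments "1 2 20 0 1; 1 2 45 0 1; 1 2 65 0 1; 1 2 77 0 1; 1 2 83 0 1; 1 2 86 0 1; 1 2 87 0 1; 1 2 87.5 0 1; 1 2 87.5 0 1"

```text
t: 7.05
tool_pos: [0.4626, -0.3444, 0.011]
orientation: [3.075, 0.637, 0.001]
force: [0.0, -0.2, -0.5]
opening: 0.0617
gripper_force: 25.0
```

>>> play_rows --increments "0 0 0.7 0 1; 0 0 0.7 0 1; 0 0 0.7 0 -0.6; 0 0 0.7 0 -0.75; 0 0 0.7 0 -0.75; 0 0 0.7 0 -0.75; 0 0 -30 0 -0.75; 0 0 -70 0 -0.75; 0 0 -100 0 -0.75; 0 0 -100 0 -0.75; 0 0 -100 0 -0.75"

```text
t: 8.15
tool_pos: [0.4627, -0.3444, 0.111]
orientation: [3.075, 0.636, 0.002]
force: [0.4, 0.3, -0.6]
opening: 0.0816
gripper_force: 0.0
```

```bash
python3 go.py 0.4355 .1061 0.11 19.7; cat > m2.py <<'E'
from fit import *; import sys
# m2.py px py L W z0 z1 a0deg r thr  : fit of what is at that pixel, new top picture
cam='top'; im=snap('top',sys.argv[1]); hsv=cv2.cvtColor(im,cv2.COLOR_BGR2HSV)
E
python3 - <<'E'
from h import *
im=snap('wrist','w2.png')
K=proj('wrist',[[.462,-.3427,.037]]); print(K)
E
```

```text
t 8.15 pos [ 0.4627 -0.3444  0.111 ] yt -66.6 q [-0.73  0.14  1.68  0.    1.32  0.43] open 0.0816
153.9 -424.3 0.4 -86.3
[[318.08148441 250.41971397]]
```

View pics/w2.png

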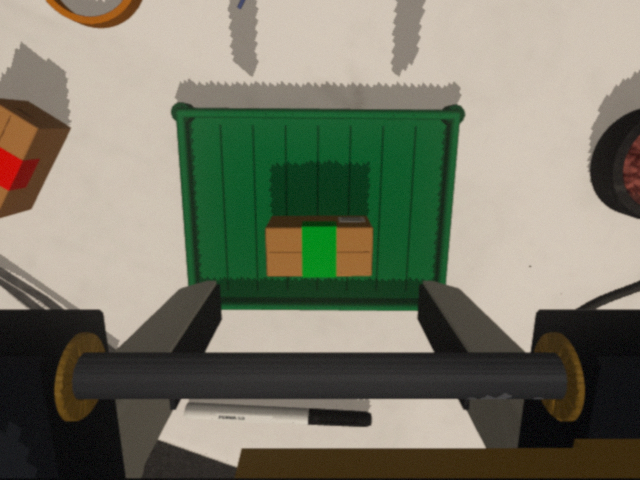

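The wrist view shows carton 1 flat in the green tray, lid centre (319,250), as planned, and parallel to the tray. Next is kraft A.

>>> play_rows --increments "14 -38 0 -8 -0.75; 28 -76 0 -16 -0.75; 42 -116 0 -24 -0.75; 56 -154 0 -32 -0.75; 70 -192 0 -40 -0.75; 84 -232 0 -48 -0.75; 98 -270 0 -56 -0.75; 112 -308 0 -64 -0.75; 126 -348 0 -72 -0.75; 140 -386 0 -80 -0.75; 150 -412 0 -86.3 -0.75; 154 -424 0 -86.3 -0.75; 154 -424 0 -86.3 -0.75; 154 -424 0 -86.3 -0.75"

```text
t: 9.6
tool_pos: [0.4347, 0.1056, 0.1093]
orientation: [-1.811, -2.566, 0.002]
force: [-0.9, -0.4, -0.3]
opening: 0.0814
gripper_force: 0.0
```

```bash
cat > chk.py <<'E'
import sys; from h import *   # chk.py seed xyz(lid): lid edges in the wrist picture via seal band centre
s=np.array(sys.argv[1:4],float); im=snap('wrist','w_%d.png'%(robot.read_state()['t']*100)); hsv=cv2.cvtColor(im,cv2.COLOR_BGR2HSV)
m=((hsv[...,1]>150)&(hsv[...,2]>75)&(((hsv[...,0]>50)&(hsv[...,0]<75)) if len(sys.argv)<5 else ((hsv[...,0]<5)|(hsv[...,0]>175)))).astype(np.uint8)
u=proj('wrist',s)[0]; n,l,st,c=cv2.connectedComponentsWithStats(m); 
i=min([i for i in range(1,n) if st[i,4]>150],key=lambda i:np.hypot(*(c[i]-u)))
r=cv2.minAreaRect(np.argwhere(l==i)[:,::-1].astype(np.float32)); q=toz('wrist',cv2.boxPoints(r),s[2])[:,:2]
e=[q[1]-q[0],q[2]-q[1]]; e=max(e,key=np.linalg.norm)
print('exp px',u.round(),'rect',np.round(r[0]),np.round(r[1]),'centre',q.mean(0).round(4),'sides',[round(float(np.linalg.norm(q[k+1]-q[k])),4) for k in(0,1)],'length axis deg',((np.degrees(np.arctan2(e[1],e[0]))-90)+90)%180-90)
E
python3 chk.py .4355 .1061 .034; python3 go.py .4355 .1061 .006 19.7
```

```text
exp px [321. 250.] rect [322. 250.] [49. 33.] centre [0.4355 0.1061] sides [0.0189, 0.0297] length axis deg 20.17375028226968
t 9.65 pos [0.4349 0.1052 0.1095] yt 19.5 q [ 0.12 -0.21  2.02 -0.    1.33 -0.22] open 0.0809
0.6 0.9 103.5 -0.2
```

Spot on (0.4355, 0.1061).

>>> play_rows --increments "0.6 0.9 35 0 -0.75; 0.6 0.9 70 0 -0.75; 0.6 0.9 92 0 -0.75; 0.6 0.9 101 0 -0.75; 0.6 0.9 103 0 -0.75; 0.6 0.9 103 0 1; 0.6 0.9 103 0 1; 0.6 0.9 103 0 1; 0.6 0.9 103 0 1; 0.6 0.9 103 0 1; 0.6 0.9 103 0 1; 0.6 0.9 90 0 1; 0.6 0.9 65 0 1; 0.6 0.9 35 0 1; 0.6 0.9 10 0 1; 0.6 0.9 0 0 1; 0.6 0.9 0 0 1"

```text
t: 11.35
tool_pos: [0.4372, 0.1075, 0.1121]
orientation: [1.807, 2.566, 0.004]
force: [-0.2, 0.4, -1.5]
opening: 0.0616
gripper_force: 25.0
```

```bash
python3 go.py 0.43 -.1 .115 -20 .4926 -.3293 0.10 -66.6
```

```text
t 11.35 pos [0.4372 0.1075 0.1121] yt 19.7 q [ 0.13 -0.21  2.02  0.    1.33 -0.22] open 0.0616
-192.9 -76.7 -3.0 39.7
-429.9 -95.1 12.1 86.3
```

>>> play_rows --increments "-15 -6 0 3 1; -45 -18 0 9 1; -80 -32 0 16 1; -117 -46 0 24 1; -155 -62 0 32 1; -193 -77 0 40 1; -230 -80 0 47 1; -268 -83 2 55 1; -306 -86 4 62 1; -344 -89 6 70 1; -380 -91 8 77 1; -410 -94 10 84 1; -425 -95 12 86.3 1; -430 -95 12 86.3 1; -430 -95 12 86.3 1; -430 -95 12 86.3 1; -430 -95 12 86.3 1"

```text
t: 13.05
tool_pos: [0.4911, -0.3285, 0.0979]
orientation: [-3.075, -0.639, 0.0]
force: [1.0, -0.4, -2.7]
opening: 0.0623
gripper_force: 25.0
```

```bash
python3 go.py .4926 -.3293 0.0105 -66.6
```

```text
t 13.05 pos [ 0.4911 -0.3285  0.0979] yt -66.5 q [-0.68  0.19  1.64  0.    1.31  0.48] open 0.0623
1.1 1.4 87.4 0.1
```

>>> play_rows --increments "1 1.5 20 0 1; 1 1.5 45 0 1; 1 1.5 65 0 1; 1 1.5 77 0 1; 1 1.5 83 0 1; 1 1.5 86 0 1; 1 1.5 88 0 1; 1 1.5 88 0 1; 1 1.5 88 0 1; 1 1.5 88 0 -0.6; 1 1.5 88 0 -0.75; 1 1.5 88 0 -0.75; 1 1.5 88 0 -0.75; 1 1.5 60 0 -0.75; 1 1.5 25 0 -0.75; 1 1.5 -10 0 -0.75; 1 1.5 -10 0 -0.75; 1 1.5 -10 0 -0.75"

```text
t: 14.85
tool_pos: [0.4934, -0.3312, 0.1093]
orientation: [3.074, 0.636, 0.002]
force: [0.2, 0.6, 0.0]
opening: 0.0813
gripper_force: 0.0
```

```bash
python3 chk.py .4926 -.3293 .037; python3 chk.py .462 -.3427 .037;  python3 go.py .4375 -.1566 .115 -11
```

```text
exp px [318. 251.] rect [319. 253.] [34. 52.] centre [ 0.4918 -0.3304] sides [0.031, 0.0191] length axis deg -67.18535656523267
exp px [319. 306.] rect [321. 307.] [34. 48.] centre [ 0.4615 -0.344 ] sides [0.0304, 0.0197] length axis deg -67.12034886683058
t 14.95 pos [ 0.492  -0.33    0.1066] yt -66.6 q [-0.68  0.19  1.63  0.    1.32  0.49] open 0.0814
18.8 -180.8 -8.0 -55.6
```

>>> play_rows --increments "3 -36 0 -8 -0.75; 7 -72 -4 -16 -0.75; 11 -108 -8 -24 -0.75; 15 -144 -8 -32 -0.75; 18 -170 -8 -40 -0.75; 19 -181 -8 -48 -0.75; 19 -181 -8 -55.6 -0.75; 19 -181 -8 -55.6 -0.75; 19 -181 -8 -55.6 -0.75; 19 -181 -8 -55.6 -0.75"

```text
t: 15.95
tool_pos: [0.438, -0.157, 0.1154]
orientation: [-2.427, -1.993, 0.001]
force: [-0.1, -1.0, -0.4]
opening: 0.0813
gripper_force: 0.0
```

```bash
python3 chk.py .4375 -.1566 .034 red; python3 go.py .4375 -.1566 .006 -11
```

```text
exp px [319. 247.] rect [318. 246.] [50. 34.] centre [ 0.437 -0.156] sides [0.0199, 0.0309] length axis deg -10.652879151832508
t 16.0 pos [ 0.4381 -0.1571  0.1156] yt -11.2 q [-0.45 -0.17  1.97 -0.    1.34 -0.26] open 0.0811
0.3 -0.6 109.6 -0.2
```

>>> play_rows --increments "0.5 -0.8 35 0 -0.75; 0.5 -0.8 70 0 -0.75; 0.5 -0.8 97 0 -0.75; 0.5 -0.8 107 0 -0.75; 0.5 -0.8 109 0 -0.75; 0.5 -0.8 109 0 1; 0.5 -0.8 109 0 1; 0.5 -0.8 109 0 1; 0.5 -0.8 109 0 1; 0.5 -0.8 109 0 1; 0.5 -0.8 109 0 1; 0.5 -0.8 95 0 1; 0.5 -0.8 70 0 1; 0.5 -0.8 40 0 1; 0.5 -0.8 15 0 1; 0.5 -0.8 5 0 1; 0.5 -0.8 5 0 1"

```text
t: 17.7
tool_pos: [0.4389, -0.1569, 0.1128]
orientation: [2.422, 1.996, 0.002]
force: [0.3, -0.1, -2.7]
opening: 0.0619
gripper_force: 24.9
```

```bash
python3 go.py .43 0.03 .11 20 .4922 .3323 .10 84.9
```

```text
t 17.7 pos [ 0.4389 -0.1569  0.1128] yt -11.0 q [-0.45 -0.17  1.98  0.    1.33 -0.26] open 0.0619
181.7 -44.4 2.5 -31.0
490.4 -41.1 12.2 84.1
```

>>> play_rows --increments "15 -4 0 -3 1; 45 -11 0 -8 1; 80 -20 0 -14 1; 115 -28 0 -20 1; 150 -37 0 -26 1; 182 -44 0 -32 1; 217 -44 0 -39 1; 252 -44 0 -46 1; 287 -43 0 -53 1; 322 -43 0 -60 1; 357 -42 2 -67 1; 392 -42 4 -75 1; 427 -41 6 -83 1; 457 -41 8 -90 1; 480 -41 10 -95.9 1; 490 -41 12 -95.9 1; 490 -41 12 -95.9 1; 490 -41 12 -95.9 1; 490 -41 12 -95.9 1"

```text
t: 19.6
tool_pos: [0.4907, 0.3313, 0.0988]
orientation: [-0.143, -3.138, 0.001]
force: [0.7, 0.1, -1.8]
opening: 0.0621
gripper_force: 24.9
```

```bash
python3 go.py .4922 .3323 0.0105 84.9
```

```text
t 19.6 pos [0.4907 0.3313 0.0988] yt 84.8 q [ 0.51  0.2   1.64 -0.    1.31 -0.97] open 0.0621
-1.5 1.1 88.3 -0.1
```

>>> play_rows --increments "-1 1 20 0 1; -1 1 45 0 1; -1 1 65 0 1; -1 1 77 0 1; -1 1 84 0 1; -1 1 87 0 1; -1 1 89 0 1; -1 1 89 0 1; -1 1 89 0 1; -1 1 89 0 -0.6; -1 1 89 0 -0.75; -1 1 89 0 -0.75; -1 1 89 0 -0.75; -1 1 60 0 -0.75; -1 1 25 0 -0.75; -1 1 -10 0 -0.75; -1 1 -10 0 -0.75; -1 1 -10 0 -0.75"

```text
t: 21.4
tool_pos: [0.4929, 0.3339, 0.1102]
orientation: [0.14, 3.136, 0.002]
force: [-0.3, -0.3, -0.3]
opening: 0.081
gripper_force: 0.0
```

```bash
python3 chk.py .4922 .3323 .037 red; python3 go.py .5392 .1152 .115 16.9
```

```text
exp px [318. 254.] rect [315. 234.] [286. 199.] centre [0.4836 0.3315] sides [0.117, 0.1531] length axis deg -5.316163282644325
t 21.45 pos [0.4919 0.3333 0.1086] yt 84.9 q [ 0.51  0.19  1.62 -0.    1.33 -0.97] open 0.082
-66.6 -213.0 -6.4 68.0
```

>>> play_rows --increments "-11 -36 -2 8 -0.75; -22 -72 -4 16 -0.75; -33 -108 -6 24 -0.75; -44 -144 -6 32 -0.75; -55 -180 -6 40 -0.75; -63 -203 -6 48 -0.75; -66 -212 -6 56 -0.75; -66.5 -213 -6 64 -0.75; -66.5 -213 -6 68 -0.75; -66.5 -213 -6 68 -0.75; -66.5 -213 -6 68 -0.75; -66.5 -213 -6 68 -0.75"

```text
t: 22.65
tool_pos: [0.5388, 0.1154, 0.1143]
orientation: [-1.868, -2.525, 0.001]
force: [0.3, 0.1, -0.8]
opening: 0.0817
gripper_force: 0.0
```

```bash
python3 chk.py .5392 .1152 .034; python3 go.py .5392 .1152 .006 16.9
```

```text
exp px [320. 249.] rect [321. 248.] [34. 49.] centre [0.5395 0.1155] sides [0.0302, 0.0199] length axis deg 16.481106686663765
t 22.7 pos [0.5389 0.1155 0.1145] yt 17.0 q [ 0.12  0.07  1.74 -0.    1.33 -0.18] open 0.0811
-0.3 0.3 108.5 0.1
```

>>> play_rows --increments "0 0.5 35 0 -0.75; 0 0.5 70 0 -0.75; 0 0.5 97 0 -0.75; 0 0.5 106 0 -0.75; 0 0.5 108 0 -0.75; 0 0.5 108 0 1; 0 0.5 108 0 1; 0 0.5 108 0 1; 0 0.5 108 0 1; 0 0.5 108 0 1; 0 0.5 108 0 1; 0 0.5 95 0 1; 0 0.5 70 0 1; 0 0.5 40 0 1; 0 0.5 10 0 1; 0 0.5 0 0 1; 0 0.5 0 0 1" --force 20

```text
t: 24.4
tool_pos: [0.5414, 0.1157, 0.1176]
orientation: [1.869, 2.521, 0.005]
force: [-0.0, -0.6, -0.6]
opening: 0.062
gripper_force: 20.0
```

```bash
python3 go.py .43 .08 .12 5 .43 -.1 .12 0 .4832 -.3525 .115 23
```

```text
t 24.4 pos [0.5414 0.1157 0.1176] yt 16.9 q [ 0.12  0.07  1.74  0.    1.33 -0.18] open 0.062
-1.8 -116.9 -2.9 11.9
-174.0 -169.2 -3.0 16.9
-431.1 -191.7 2.0 -6.1
```

>>> play_rows --increments "0 -15 -2 2 1; 0 -45 -3 5 1; -1 -80 -3 9 1; -4 -112 -3 12 1; -25 -128 -3 13 1; -58 -137 -3 14 1; -95 -147 -3 15 1; -135 -158 -3 16 1; -174 -169 -3 15 1; -213 -173 -3 12 1; -252 -177 -3 8 1; -291 -180 -2 4 1; -330 -184 -1 0 1; -368 -187 0 -4 1; -400 -189 1 -6 1; -422 -191 2 -6 1; -431 -192 2 -6 1; -431 -192 2 -6 1; -431 -192 2 -6 1; -431 -192 2 -6 1"

```text
t: 26.4
tool_pos: [0.4811, -0.3513, 0.1128]
orientation: [-1.735, -2.618, -0.001]
force: [-0.1, -0.1, -0.8]
opening: 0.0616
gripper_force: 20.0
```

```bash
python3 go.py .4832 -.3525 .0445 23
```

```text
t 26.4 pos [ 0.4811 -0.3513  0.1128] yt 22.9 q [-0.72  0.19  1.62  0.    1.33 -1.12] open 0.0616
-1.9 1.5 68.3 -0.1
```

>>> play_rows --increments "-1.5 1.5 20 0 1; -1.5 1.5 40 0 1; -1.5 1.5 55 0 1; -1.5 1.5 62 0 1; -1.5 1.5 66 0 1; -1.5 1.5 68 0 1; -1.5 1.5 68.5 0 1; -1.5 1.5 68.5 0 1; -1.5 1.5 68.5 0 1"

```text
t: 27.3
tool_pos: [0.4838, -0.3539, 0.0459]
orientation: [1.736, 2.617, -0.0]
force: [-2.1, 3.4, 5.8]
opening: 0.062
gripper_force: 20.0
```

>>> play_rows --increments "0 0 -1 0 1; 0 0 -1 0 1; 0 0 -1 0 -0.6; 0 0 -1 0 -0.75; 0 0 -1 0 -0.75; 0 0 -1 0 -0.75; 0 0 -25 0 -0.75; 0 0 -60 0 -0.75; 0 0 -75 0 -0.75; 0 0 -75 0 -0.75; 0 0 -75 0 -0.75"

```text
t: 28.4
tool_pos: [0.4832, -0.3534, 0.1189]
orientation: [-1.736, -2.618, -0.0]
force: [-0.7, -0.7, -0.2]
opening: 0.0814
gripper_force: 0.0
```

```bash
python3 chk.py .4832 -.3525 .071; python3 go.py .45 -.1 .12 10 .5 .15 .12 18.5 .6273 .2149 .13 18.5; ls pics
```

```text
exp px [322. 266.] rect [332. 277.] [152.  80.] centre [ 0.4907 -0.3563] sides [0.0442, 0.0774] length axis deg -67.10113585218946
t 28.45 pos [ 0.4826 -0.3529  0.1179] yt 22.9 q [-0.72  0.19  1.6   0.    1.35 -1.12] open 0.0815
245.7 68.3 -1.7 12.9
456.6 211.6 -1.4 4.4
466.9 354.1 -11.5 4.4
ov.png
scene0.png
top0.png
top1.png
w1.png
w2.png
w_1485.png
w_1490.png
w_1595.png
w_2140.png
w_2265.png
w_2840.png
w_960.png
```

View pics/w_2840.png

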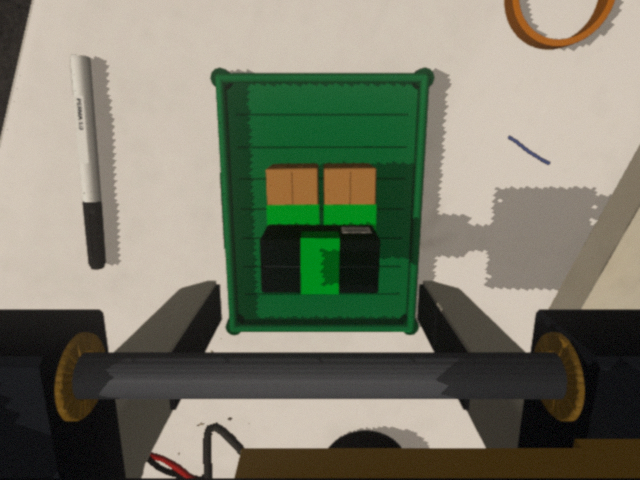

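The wrist view shows black carton 1 crosswise over both browns, lid centre (320,265) against an expected (322,266). The next one is the far black carton.

```bash
python3 go.py .43 -.1 .12 10 .43 .08 .12 18.5 .6273 .2149 .13 18.5
```

```text
t 28.45 pos [ 0.4826 -0.3529  0.1179] yt 22.9 q [-0.72  0.19  1.6   0.    1.35 -1.12] open 0.0815
253.5 49.9 -1.7 12.9
419.3 119.9 -1.4 4.4
466.9 354.1 -11.5 4.4
```

>>> play_rows --increments "42 8 -2 2 -0.75; 84 16 -2 4 -0.75; 126 25 -2 7 -0.75; 168 33 -2 9 -0.75; 210 41 -2 11 -0.75; 253 50 -2 13 -0.75; 295 67 -2 11 -0.75; 336 85 -2 9 -0.75; 378 102 -2 7 -0.75; 419 120 -2 4.4 -0.75; 428 160 -4 4.4 -0.75; 436 200 -6 4.4 -0.75; 444 240 -8 4.4 -0.75; 452 280 -10 4.4 -0.75; 460 320 -12 4.4 -0.75; 466 348 -12 4.4 -0.75; 467 354 -12 4.4 -0.75; 467 354 -12 4.4 -0.75; 467 354 -12 4.4 -0.75"

```text
t: 30.35
tool_pos: [0.6264, 0.2137, 0.1301]
orientation: [-1.835, -2.548, 0.004]
force: [-0.6, -0.1, -0.7]
opening: 0.0813
gripper_force: 0.0
```

```bash
python3 chk.py .6273 .2149 .034; python3 go.py .6273 .2149 .006 18.5
```

```text
exp px [322. 240.] rect [322. 240.] [46. 31.] centre [0.627  0.2147] sides [0.0192, 0.0299] length axis deg 19.06301422624648
t 30.4 pos [0.6265 0.2136 0.1306] yt 18.5 q [ 0.25  0.35  1.4  -0.    1.4  -0.07] open 0.0814
1.0 1.4 124.6 -0.0
```

>>> play_rows --increments "1 1 40 0 -0.75; 1 1 80 0 -0.75; 1 1 110 0 -0.75; 1 1 122 0 -0.75; 1 1 124 0 -0.75; 1 1 124 0 1; 1 1 124 0 1; 1 1 124 0 1; 1 1 124 0 1; 1 1 124 0 1; 1 1 124 0 1; 1 1 110 0 1; 1 1 80 0 1; 1 1 45 0 1; 1 1 20 0 1; 1 1 8 0 1; 1 1 8 0 1"

```text
t: 32.1
tool_pos: [0.63, 0.2161, 0.1268]
orientation: [1.834, 2.547, 0.006]
force: [-0.8, 0.5, -1.4]
opening: 0.0619
gripper_force: 20.0
```

```bash
python3 go.py .43 .08 .12 18.5
```

```text
t 32.1 pos [0.63   0.2161 0.1268] yt 18.5 q [ 0.25  0.36  1.39  0.    1.39 -0.07] open 0.0619
-65.7 -232.9 5.7 -0.0
```

>>> play_rows --increments "-4 -14 0 0 1; -12 -44 0 0 1; -23 -82 0 0 1; -34 -120 0 0 1; -45 -158 0 0 1; -55 -195 0 0 1; -62 -220 2 0 1; -65 -231 2 0 1; -66 -233 2 0 1; -66 -233 2 0 1"

```text
t: 33.1
tool_pos: [0.4279, 0.0791, 0.1208]
orientation: [-1.836, -2.548, 0.001]
force: [0.5, -0.2, -0.5]
opening: 0.0619
gripper_force: 20.0
```

```bash
python3 go.py .43 -.1 .122 10 .4702 -.3215 .12 23
```

```text
t 33.1 pos [0.4279 0.0791 0.1208] yt 18.5 q [ 0.06 -0.26  2.04  0.    1.36 -0.26] open 0.0619
-170.6 -54.7 -1.3 8.5
-393.4 -86.8 0.7 -4.5
```

>>> play_rows --increments "-15 -5 0 1 1; -45 -14 0 2 1; -82 -26 0 4 1; -120 -38 0 6 1; -158 -51 0 8 1; -196 -58 0 7 1; -234 -64 0 5 1; -272 -69 0 2 1; -310 -75 0 0 1; -345 -80 0 -2 1; -372 -84 1 -4 1; -387 -86 1 -4.5 1; -393 -87 1 -4.5 1; -393 -87 1 -4.5 1; -393 -87 1 -4.5 1; -393 -87 1 -4.5 1"

```text
t: 34.7
tool_pos: [0.4706, -0.3199, 0.1207]
orientation: [-1.733, -2.62, -0.0]
force: [0.5, -0.7, -1.3]
opening: 0.062
gripper_force: 20.0
```

```bash
python3 go.py .4702 -.3215 .046 23; python3 -c "
from h import *
snap('wrist','w9.png')"
```

```text
t 34.7 pos [ 0.4706 -0.3199  0.1207] yt 23.0 q [-0.69  0.11  1.69  0.    1.34 -1.09] open 0.062
-1.3 -1.0 74.7 0.0
```

View pics/w9.png

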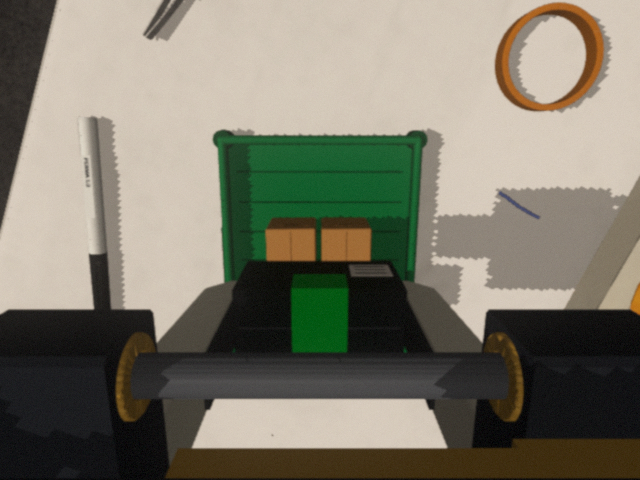

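>>> play_rows --increments "-0.5 -0.5 20 0 1; -0.5 -0.5 40 0 1; -0.5 -0.5 55 0 1; -0.5 -0.5 65 0 1; -0.5 -0.5 70 0 1; -0.5 -0.5 73 0 1; -0.5 -0.5 74 0 1; -0.5 -0.5 74 0 1; -0.5 -0.5 74 0 1"

```text
t: 35.65
tool_pos: [0.4706, -0.3222, 0.0473]
orientation: [1.734, 2.618, -0.0]
force: [-0.6, 0.3, -1.1]
opening: 0.062
gripper_force: 20.0
```

>>> play_rows --increments "0 0 1 0 1; 0 0 1 0 1; 0 0 1 0 1"

```text
t: 35.95
tool_pos: [0.4707, -0.3222, 0.047]
orientation: [1.734, 2.618, -0.0]
force: [-1.9, 1.2, 6.7]
opening: 0.062
gripper_force: 20.0
```

Contact. Releasing, then retreating upward and away.

>>> play_rows --increments "0 0 -0.5 0 1; 0 0 -0.5 0 1; 0 0 -0.5 0 -0.6; 0 0 -0.5 0 -0.75; 0 0 -0.5 0 -0.75; 0 0 -0.5 0 -0.75; 0 0 -25 0 -0.75; 0 0 -60 0 -0.75; 0 0 -100 0 -0.75; 10 -40 -130 0 -0.75; 20 -80 -150 0 -0.75; 20 -80 -150 0 -0.75; 20 -80 -150 0 -0.75; 20 -80 -150 0 -0.75"

```text
t: 37.35
tool_pos: [0.389, -0.3341, 0.1947]
orientation: [-1.734, -2.619, -0.001]
force: [0.5, 0.5, -0.6]
opening: 0.0814
gripper_force: 0.0
```

```bash
python3 - <<'E'
from h import *
w=snap('wrist','w10.png'); t=snap('top','top10.png')
cv2.imwrite('pics/fin.png',np.hstack([cv2.resize(t[180:340,100:540],(440*400//160*1//2,200)),cv2.resize(w,(250,200))]) if 0 else cv2.resize(t[180:350,100:540],(800,309),interpolation=cv2.INTER_CUBIC))
for n in ['solder_spool_center','spray_can_center']:
    print(n,[np.round(d['centre'],3) for d in robot.landmark_of('top',n)])
E
```

```text
solder_spool_center [array([0.664, 0.087, 0.021])]
spray_can_center [array([0.697, 0.323, 0.052])]
```

View pics/w10.png

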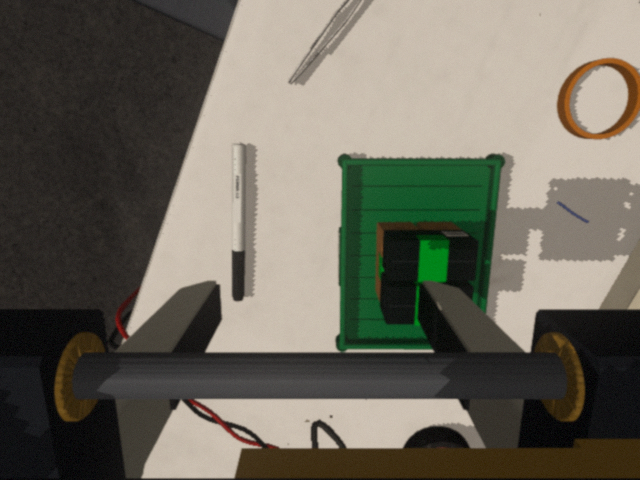

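View pics/fin.png

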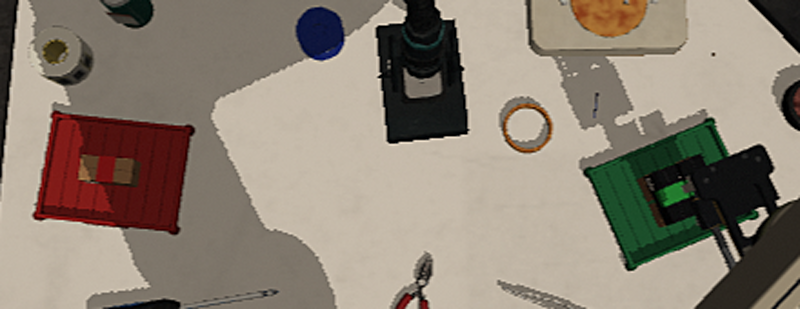

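The failed carton lies in the red tray, and the spool and can are unmoved. The block is partly hidden, so I'll move the hand aside for one clear check.

>>> play_rows --increments "40 0 0 0 -0.75; 80 0 0 0 -0.75; 120 0 0 0 -0.75; 160 0 0 0 -0.75; 200 0 0 0 -0.75; 240 0 0 0 -0.75; 240 0 0 0 -0.75; 240 0 0 0 -0.75; 240 0 0 0 -0.75"

```text
t: 38.45
tool_pos: [0.2954, -0.1141, 0.1956]
orientation: [-1.734, -2.62, 0.0]
force: [0.3, 0.1, -0.0]
opening: 0.0813
gripper_force: 0.0
```

```bash
python3 - <<'E'
from h import *
t=snap('top','top11.png'); x=cv2.cvtColor(t,cv2.COLOR_BGR2HSV)
m=((x[...,1]>150)&(x[...,2]>100)&(x[...,0]>50)&(x[...,0]<75)).astype(np.uint8); m[:,:400]=0
n,l,s,c=cv2.connectedComponentsWithStats(m)
for i in range(1,n):
    if s[i,4]>20:
        r=cv2.minAreaRect(np.argwhere(l==i)[:,::-1].astype(np.float32)); print(s[i,4],r,toz('top',r[0],.071))
u=proj('top',[.477,-.337,.05])[0].astype(int); k=50
cv2.imwrite('pics/blk.png',cv2.resize(t[u[1]-k:u[1]+k,u[0]-k:u[0]+k],(600,600),interpolation=cv2.INTER_CUBIC))
print(robot.read_state()['t'])
E
```

```text
134 ((485.1551818847656, 280.137939453125), (9.28476619720459, 14.298541069030762), 68.19859313964844) [[ 0.48299957 -0.35371566  0.071     ]]
134 ((470.2069091796875, 286.0172424316406), (9.47046184539795, 14.484236717224121), 68.19859313964844) [[ 0.47030196 -0.32220489  0.071     ]]
38.5
```

View pics/blk.png

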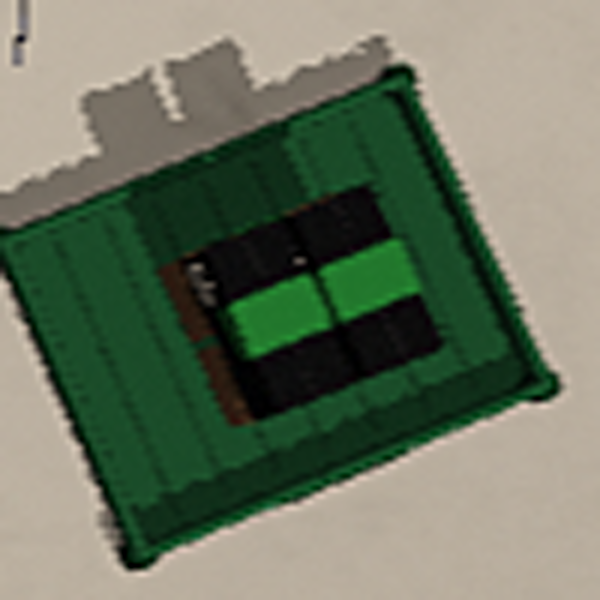

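The two black lids sit side by side, 34 mm apart and crosswise, centred on the brown pair to within about 1 mm.

```bash
python3 -c "
from plant import robot
print(robot.close_job())"
```

```text
the job is handed in; nothing more can be done
None
```

I handed the job in at 38.5 s; the hand-in gave no verdict. In the last pictures the four green-sealed cartons form the two-layer block in the green tray, the red-sealed one lies flat in the red tray, and the spool and can had not moved.

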